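# Lock the meat mallet into its holder

### The arm

A 6-joint arm with a two-finger parallel gripper is mounted at the origin on the work surface; the furniture and walls round the work are solid. World frame = base frame: x ahead of the robot, y to its left, z up, the work surface at z = 0. Lengths are in mm, angles in degrees, forces in N, time in s.
With the tool pointing down it reaches from about 350 to 850 mm from the base axis. Payload 8.1 kg.
Tool frame: the origin (TCP) lies midway between the tips of the shut fingers; the grasp point (between the pads) lies 19 mm behind it; z points along the fingers, y is the line along which they close (so a half turn about z gives the same grasp; the last joint's range is limited). The gripper opens to 85 mm and grips with 20 to 120 N. Pads are 22 mm wide; open, the fingers measure 114 mm over their backs; the gripper's body (76 mm by 85 mm) begins 54 mm behind the grasp point. The pads swing forward as they close: fully open they stand 13 mm farther back than shut.
Start: joints at [65.065, 7.471, 85.268, -0, 87.261, -4.893], TCP at [205.605, 563.677, 231.292] pointing down, gripper open.
Joint ranges: [-169.43, 169.43], [-51.17, 129.36], [1.28, 143.12], [-76.62, 256.62], [0, 156.53], [-152.29, 152.29]. Speed limits (degrees/s): [136.94, 136.94, 159.86, 180, 180, 180].

### API

Orientations are given as [roll, pitch, yaw] about the fixed x, y, z axes, in that order (R = Rz(yaw) Ry(pitch) Rx(roll)).
In Python, from bench import sense, snapshot, camera_params, hand_in, masks_of, pinpoint gives the robot as it stands.
- The arm moves only by the tool step_arm, never from a script. Its argument "targets" is a list of rows, each an object with "angular": the turn, a rotation vector about the tool's x, y, z scaled (see below), a list of three; "dp": the shift along the tool's x, y, z scaled (see below), a list of three; "fingers": the closure, from 0 (fully open) to 1 (shut). A call has exactly 8 rows; each row is the pose to reach, as a shift and turn from the pose commanded when the call began, along the tool's axes at that moment, turning the shorter way round; what a row does not reach only later rows make up. The controller multiplies each number of a shift by 0.2 m and each number of a turn by 180 degrees. A row lasts 1/8 s, in which the tool goes at most 62.5 mm and 10.7 degrees, less where a joint would pass 70% of its speed; a pose out of reach is approached as far as the arm can. A call with a number of a shift or a turn outside -1 to 1 is refused whole. A call with a gripper value outside its range is refused whole. The fingers move at their own pace and stop on an object; "newtons" is the grip in N (left out, the last holds). Time passes only in rows, so rows that repeat a pose let the fingers close, or fill a call up. It gives the time, the measured TCP pose, the force, the opening and the grip force at its end, in the units of the state.
- sense(): the state, without advancing time (a new reading comes with each control period).
- snapshot(name): name is "scene" or "top"; returns the picture (384x512x3 uint8, blue, green, red); there is no depth.
- camera_params(name): a dict with "vfov" (degrees; the focal length in pixels is half the picture's height over the tangent of half this angle, whatever the lens; pixels are square), "cx", "cy" (the principal point, pixels), "D" ([k1, k2, p1, p2, k3] as OpenCV has them; the pictures are not rectified), "R" (3x3) and "t" (3): a world point X has camera coordinates R X + t. Camera axes: x right, y down, z forward; pixel columns grow to the right and rows downward; lengths in mm; the calibration is good to about 2 mm. A picture is of the moment at which its call begins. camera_params takes no time and is no camera call.
- hand_in(): hands the job in; it is judged then, once.
Trained networks look in the newest picture that a camera, given by its name, has taken for a name from the list of things; names that differ only in an ending like _2 or _b are one class to them, and where a whole thing is asked for, a point or a joint stands for the part that bears it (a point fixed in the world has none). Each returns a list of dicts, best first, with "conf" (0 to 1); they miss things now and then, are a little off and sometimes report something else, mostly with a low value. They report only what shows in the picture. A call takes as long as a camera call. They do not tell look-alikes from the thing itself.
- masks_of(camera, label): "pixels" (384x512 bool, what is visible of it) and "at" ([column, row] in pixels, amid what is visible of it).
- pinpoint(camera, label): "at" ([column, row] in pixels: a listed point, or the origin of a listed thing).
The state is a dict: "time": time; "joint_pos": joint angles; "qd": joint speeds; "joint_efforts": joint torques, N m; "tool_pos": TCP position; "tcp_rot": TCP orientation; "ft_force": force on the tool from outside, world axes, zero at the start; "wrist_torque": the same for the moment, N m; "finger_gap": finger opening in mm; "grip_force": force on a finger pad.
Only numpy, scipy, OpenCV 4.12 (cv2) and the standard library are available. Lean on these libraries where they do the work, as an engineer would, in place of code of your own. Each camera call takes 0.05 s, during which the arm holds its last target. There are 200 camera calls.

### The job

Take the meat mallet out of the drying stand and put it away in the other stand, its locking holder: lower it handle first through the ring and, pressing only lightly, turn it until you feel its square neck drop into the square hole inside; then ease it down until the head sits fully on the ring, and let go. Work gently, do not drop or force the mallet, and leave the other things on the bench where they are.

Things in the scene. Friction and masses are not known exactly. Their poses are not given: they have to be found in the camera images.
- mallet: Cast aluminium meat mallet, 0.35 kg. Origin: centre of the head's underside; z up, x the head's long way. Head 72 mm along x with its teeth, 44 mm along y, 48 mm tall; below it a SQUARE neck, 27 x 27 mm, 26 mm long, sides parallel to the head's; then a round handle up to 24 mm across. Starts upright, handle down in the drying stand, head resting on the ring.
- mallet_head (a point): Centre of the mallet's head, 24 mm above its underside: grip the head here from above across its 44 mm width (along the mallet's y).
- mallet_handle_end (a point): Tip of the mallet's handle, 140 mm below the centre of the head (116 mm below the head's underside).
- drying_stand: Fixed steel stand: foot plate 100 x 110 mm, an upright on its +x side (40 to 52 mm from the ring's axis, not above the rim), and at the top a ring 54 mm outside, 42 mm inside, with a plain round bore right through. Origin on the bench under the ring's axis.
- drying_stand_mouth (a point): Centre of the top rim of the drying stand's ring, 135 mm above the bench. Mind the furniture left of the bench: an upright post at x 0.435, y 0.28 m, 0.53 to 0.97 m above the bench, and a bar running from it to +x at y 0.26, height 0.74 m; an arm swinging in from the left must pass it drawn in.
- lock_holder: The mallet's locking holder: fixed steel stand with the size and look of the drying stand, but inside its ring (54 mm outside, 42 mm inside) sits a dark insert, 12 mm thick, top 14 mm below the rim, with a square hole 30 x 30 mm (chamfered to 34), set at an unknown angle (up to 45 degrees either way from square to the stand); the robot cannot turn it. Origin on the bench under the ring's axis.
- lock_holder_mouth (a point): Centre of the top rim of the locking holder's ring, 135 mm above the bench. The handle passes the square hole at any angle; the neck lands on the insert (head 10 to 12 mm above the rim) unless turned to match the hole within about 6 degrees, possible every quarter turn. Home: underside of the head on this rim.
- salt_shaker: Bystander: clear salt shaker with a grey top, 44 mm across, 90 mm tall. Origin at the centre of its underside.
- bean_tin: Bystander: food tin, 57 mm across, 72 mm tall. Origin at the centre of its underside.
- tomato: Bystander: tomato, 75 mm across, 79 mm tall. Origin at the centre of its underside.
- table_timer: Bystander: white round kitchen timer, 64 mm across, 32 mm tall, on the bench. Origin at the centre of its underside.
- sauce_cup_1: Bystander: small steel cup of sauce, 61 mm across, 35 mm tall. Origin at the centre of its underside.
- tongs_1: Bystander: steel tongs lying flat, 242 mm long, 73 mm wide, 24 mm tall. Origin at the centre of its underside.
Not all that is in view belongs to the job. Leave any blue look-alike of the drying_stand alone.

How it is judged:
By the outcome, as a careful person would: the job done as asked, in the order asked, and still so for the second after the job is handed in, with the robot touching nothing.
It also fails if it takes over 58 s, if anything falls off the work surface, if the arm or the gripper's body presses on something with over 40 N, if the wrist force passes 120 N, or if a joint passes its speed limit or range.

## Working session

There is one attempt and no reset: what is moved stays moved. The work goes in short steps, Python scripts to look and compute and a tool call to move; the robot and the scene stay as the last step left them, time stands still between calls to the robot, and variables do not carry over. Pictures are saved under pics/ and viewed, at most 10 in all, crops included, and the job is handed in when it is done.

Besides the shell and the picture viewer there is one more tool, called after "Request:" as name(argument=value, ...), one argument or row to a line, values as JSON. step_arm: Moves the arm, as the interface text tells. Its arguments: {"type":"object","properties":{"targets":{"type":"array","items":{"type":"object","properties":{"angular":{"type":"array","items":{"type":"number","minimum":-1,"maximum":1}},"dp":{"type":"array","items":{"type":"number","minimum":-1,"maximum":1}},"fingers":{"type":"number"}}}},"newtons":{"type":"number"}},"required":["targets"]}

```bash
mkdir -p pics; cat > h.py <<'E'
import numpy as np, cv2
from bench import *
def K(n):
    p=camera_params(n); f=192/np.tan(np.radians(p['vfov'])/2)
    return np.array([[f,0,p['cx']],[0,f,p['cy']],[0,0,1.]]),np.array(p['D'],float),np.array(p['R'],float),np.array(p['t'],float).ravel()
def ray(n,uv):
    k,D,R,t=K(n); q=cv2.undistortPoints(np.array([[uv]],float),k,D).ravel()
    return -R.T@t, R.T@np.array([q[0],q[1],1])
def atz(n,uv,z):
    c,d=ray(n,uv); return c+d*(z-c[2])/d[2]
def proj(n,X):
    k,D,R,t=K(n); return cv2.projectPoints(np.array(X,float).reshape(-1,3),cv2.Rodrigues(R)[0],t,k,D)[0].reshape(-1,2)
E
python3 - <<'E'
from h import *
a=snapshot('scene');b=snapshot('top')
cv2.imwrite('pics/s0.png',cv2.resize(a,(800,600)));cv2.imwrite('pics/t0.png',cv2.resize(b,(800,600)))
np.set_printoptions(precision=1,suppress=True)
for n in('scene','top'):
    k,D,R,t=K(n); print(n,'cam at',-R.T@t,'fwd',R[2])
    for l,z in(('mallet_head',159),('drying_stand_mouth',135),('lock_holder_mouth',135),('mallet',135)):
        for d in pinpoint(n,l): print(l,round(d['conf'],2),np.array(d['at']),atz(n,d['at'],z))
print(sense())
E
```

```text
scene cam at [-75.   43.2 842.4] fwd [ 0.6 -0.1 -0.8]
drying_stand_mouth 0.56 [358.3 272.7] [ 232.7 -229.   135. ]
top cam at [ 364.3  -40.5 1009. ] fwd [ 0.2  0.  -1. ]
mallet_head 0.72 [231.3 182.6] [527.   33.5 159. ]
drying_stand_mouth 0.95 [349.6 313. ] [ 249.2 -232.   135. ]
drying_stand_mouth 0.82 [232.6 186.6] [522.4  32.3 135. ]
lock_holder_mouth 0.68 [327.2 193.3] [ 511.8 -184.3  135. ]
mallet 0.73 [230.6 189. ] [516.7  36.7 135. ]
mallet 0.44 [319.6 204.2] [ 486.3 -167.   135. ]
mallet 0.42 [330.5 197.3] [ 502.7 -191.8  135. ]
{'time': 0.5, 'joint_pos': array([65.1,  7.5, 85.3, -0. , 87.3, -4.9]), 'qd': array([ 0. , -0.1, -0. , -0. , -0. , -0. ]), 'joint_efforts': array([ -0. , -56.9, -50. ,  -0. ,   0. ,  -0. ]), 'tool_pos': array([205.6, 563.7, 231.3]), 'tcp_rot': array([-180.,    0.,  160.]), 'ft_force': array([0.7, 1. , 0.2]), 'wrist_torque': array([-0.,  0., -0.]), 'grip_force': 0.0, 'finger_gap': 85.25026594549057}
```

View pics/s0.png

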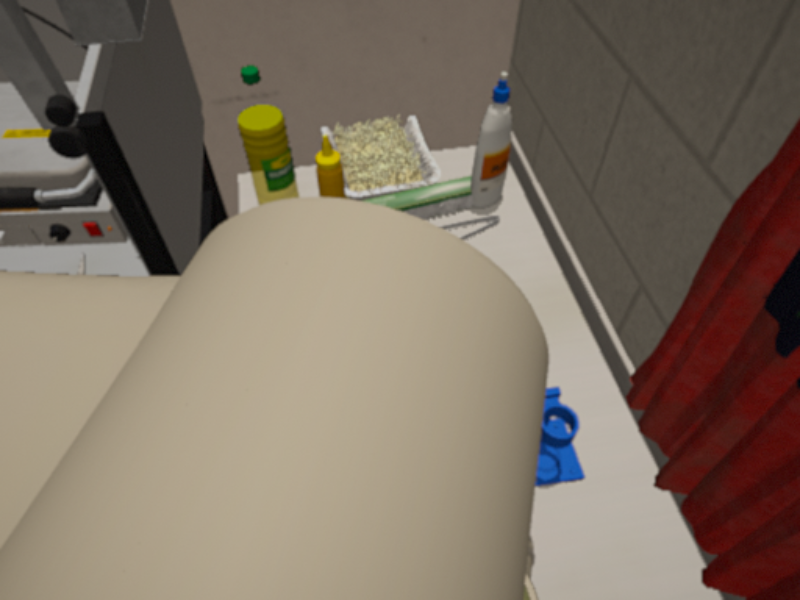

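View pics/t0.png

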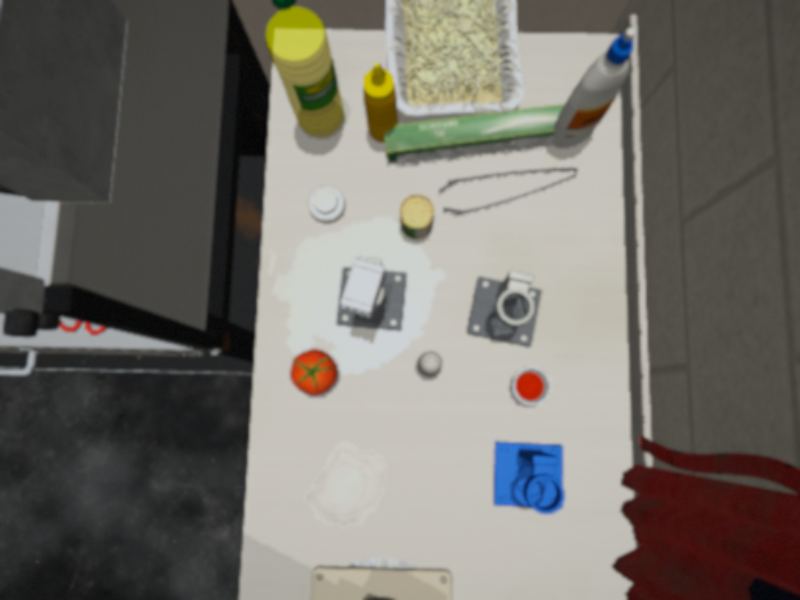

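The scene camera is blocked by the arm. The top view shows the mallet at about (362,287) in the 800-wide picture, the holder ring at (516,306) and the blue decoy at (535,490). I'll zoom in on the first two.

```bash
python3 - <<'E'
from h import *
np.set_printoptions(precision=1,suppress=True)
b=snapshot('top')
c=np.hstack([cv2.resize(b[155:215,205:265],(400,400),interpolation=cv2.INTER_CUBIC) ,cv2.resize(b[165:225,300:360],(400,400),interpolation=cv2.INTER_CUBIC)])
cv2.imwrite('pics/c1.png',c)
for d in masks_of('top','mallet_head')[:1]:
    m=d['pixels'].astype(np.uint8); r=cv2.minAreaRect(cv2.findNonZero(m)); print(r, m.sum())
    P=cv2.boxPoints(r); W=np.array([atz('top',p,183) for p in P]); print(P,W, np.degrees(np.arctan2(*(W[1]-W[0])[[1,0]])),np.linalg.norm(W-np.roll(W,1,0),axis=1))
print('head',[ (round(d['conf'],2),atz('top',d['at'],159)) for d in pinpoint('top','mallet_head')])
print('lock',[ (round(d['conf'],2),atz('top',d['at'],135)) for d in pinpoint('top','lock_holder_mouth')])
E
```

```text
((231.3918914794922, 183.8513641357422), (22.571090698242188, 35.65791702270508), 17.102725982666016) 772
[[215.4 197.6]
 [225.8 163.5]
 [247.4 170.1]
 [236.9 204.2]] [[488.8  64.6 183. ]
 [564.7  44.8 183. ]
 [550.9  -2.8 183. ]
 [475.4  17.6 183. ]] -14.613801574517845 [48.9 78.4 49.6 78.2]
head [(0.88, array([523.5,  28.7, 159. ]))]
lock [(0.96, array([ 508.4, -187.7,  135. ])), (0.67, array([520.5,  33.4, 135. ])), (0.16, array([ 677.7, -178.7,  135. ]))]
```

View pics/c1.png

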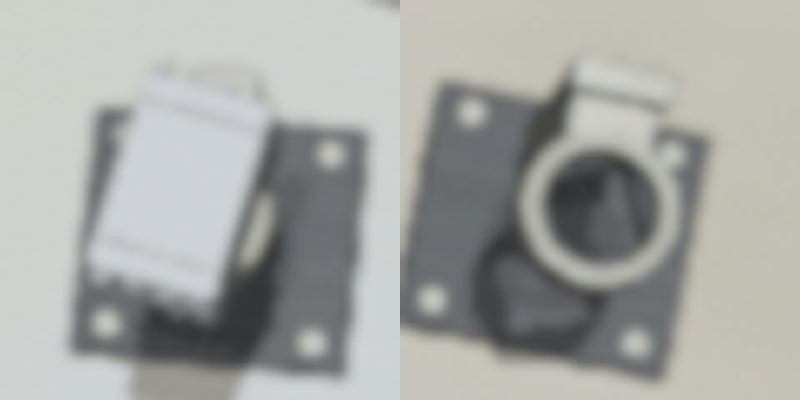

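```bash
cat >> h.py <<'E'
from scipy.spatial.transform import Rotation as Ro
np.set_printoptions(precision=3,suppress=True)
def plan(goals,s=None):
    """goals: (x,y,z,yaw) tool-down poses -> rows relative to the present pose"""
    s=s or sense(); p=s['tool_pos']; R=Ro.from_euler('xyz',s['tcp_rot'],degrees=True)
    for g in goals:
        G=Ro.from_euler('xyz',[180,0,g[3]],degrees=True)
        print(g,'dp',R.inv().apply(np.array(g[:3])-p)/200,'ang',np.degrees((R.inv()*G).as_rotvec())/180)
E
python3 - <<'E'
from h import *
C=np.array([[150,75],[270,105],[220,310],[89,255]])*60/400+[205,155]-.5
W=np.array([atz('top',p,183) for p in C]); print(W,W.mean(0))
for i in range(4): d=W[(i+1)%4]-W[i]; print(np.linalg.norm(d),np.degrees(np.arctan2(d[1],d[0])))
# ring: outer extents in crop
E=np.array([[520,205],[682,212],[600,130],[600,290]])-[400,0]; E=E*60/400+[300,165]-.5
print('ring',[atz('top',p,135) for p in E])
print('seen',atz('top',E[:2].mean(0),135), proj('top',[[510,-190,135],[523,29,159]]))
# base plate corners of lock holder (z~4)
B=np.array([[440,80],[712,135],[660,380],[400,330]])-[400,0]; B=B*60/400+[300,165]-.5
print('plate',[atz('top',p,4) for p in B])
plan([(160,400,260,160),(310,260,260,163),(400,100,260,163)])
E
```

```text
[[559.678  42.129 183.   ]
 [550.535   2.499 183.   ]
 [482.418  16.616 183.   ]
 [499.445  59.688 183.   ]] [523.019  30.233 183.   ]
40.67126018207539 -102.99099490746156
69.56406121769469 168.29140029629914
46.315382276024614 68.43107792660817
62.74009837247218 -16.252217470061137
ring [array([ 506.783, -162.231,  135.   ]), array([ 505.638, -217.502,  135.   ]), array([ 533.531, -189.626,  135.   ]), array([ 478.1  , -189.457,  135.   ])]
seen [ 506.211 -189.888  135.   ] [[329.694 194.137]
 [233.25  184.422]]
plate [array([ 577.629, -148.703,    4.   ]), array([ 557.883, -256.073,    4.   ]), array([ 460.393, -234.952,    4.   ]), array([ 477.557, -133.727,    4.   ])]
(160, 400, 260, 160) dp [-0.066 -0.847 -0.143] ang [ 0. -0. -0.]
(310, 260, 260, 163) dp [-1.011 -1.248 -0.143] ang [ 0.    -0.    -0.017]
(400, 100, 260, 163) dp [-1.708 -1.845 -0.144] ang [ 0.    -0.    -0.017]
```

Request:
step_arm(
  targets=[
    {"dp":[-0.07,-0.85,-0.14],"angular":[0,0,0],"fingers":0},
    {"dp":[-0.07,-0.85,-0.14],"angular":[0,0,0],"fingers":0},
    {"dp":[-0.07,-0.85,-0.14],"angular":[0,0,0],"fingers":0},
    {"dp":[-0.07,-0.85,-0.14],"angular":[0,0,0],"fingers":0},
    {"dp":[-0.35,-0.95,-0.14],"angular":[0,0,0],"fingers":0},
    {"dp":[-0.65,-1.0,-0.14],"angular":[0,0,0],"fingers":0},
    {"dp":[-0.65,-1.0,-0.14],"angular":[0,0,0],"fingers":0},
    {"dp":[-0.65,-1.0,-0.14],"angular":[0,0,0],"fingers":0},
  ],
)

```text
time: 1.7
tool_pos: [259.4, 331.6, 259.1]
tcp_rot: [-180.0, -0.0, 159.9]
ft_force: [-0.4, 0.1, -0.4]
finger_gap: 85.5
grip_force: 0.0
```

```bash
python3 - <<'E'
from h import *
s=sense(); print(s['time'],s['tool_pos'],s['tcp_rot'],s['joint_pos'],s['ft_force'])
plan([(340,220,260,163),(390,160,260,165),(400,100,260,165)])
E
```

```text
1.7 [259.405 331.62  259.138] [-179.994   -0.039  159.88 ] [ 44.953 -21.888 109.311   0.033  92.599 -24.925] [-0.411  0.085 -0.359]
(340, 220, 260, 163) dp [-0.57  -0.385 -0.005] ang [-0.    -0.    -0.017]
(390, 160, 260, 165) dp [-0.908 -0.581 -0.005] ang [-0.    -0.    -0.028]
(400, 100, 260, 165) dp [-1.058 -0.846 -0.005] ang [-0.    -0.    -0.028]
```

Request:
step_arm(
  targets=[
    {"dp":[-0.28,-0.19,0],"angular":[0,0,-0.01],"fingers":0},
    {"dp":[-0.57,-0.38,0],"angular":[0,0,-0.02],"fingers":0},
    {"dp":[-0.57,-0.38,0],"angular":[0,0,-0.02],"fingers":0},
    {"dp":[-0.8,-0.52,0],"angular":[0,0,-0.02],"fingers":0},
    {"dp":[-0.9,-0.6,0],"angular":[0,0,-0.02],"fingers":0},
    {"dp":[-1.0,-0.84,0],"angular":[0,0,-0.02],"fingers":0},
    {"dp":[-1.0,-0.84,0],"angular":[0,0,-0.02],"fingers":0},
    {"dp":[-1.0,-0.84,0],"angular":[0,0,-0.02],"fingers":0},
  ],
)

```text
time: 2.7
tool_pos: [389.3, 106.4, 259.3]
tcp_rot: [180.0, -0.0, 163.6]
ft_force: [0.9, 0.5, -0.2]
finger_gap: 85.4
grip_force: 0.0
```

```bash
python3 - <<'E'
from h import *
a=snapshot('scene'); cv2.imwrite('pics/s1.png',cv2.resize(a,(800,600)))
for l,z in(('mallet_head',159),('lock_holder_mouth',135),('drying_stand_mouth',135)):
  for d in pinpoint('scene',l): print(l,d['conf'],d['at'],atz('scene',d['at'],z))
s=sense(); print(s['time'],s['tool_pos'],s['tcp_rot'],s['joint_pos'],s['ft_force'])
plan([(450,60,260,165),(523,30,260,165)])
E
```

```text
lock_holder_mouth 0.65 [304.1, 180.0] [ 500.821 -185.215  135.   ]
drying_stand_mouth 0.84 [356.8, 266.1] [ 247.677 -231.268  135.   ]
2.9 [389.27  106.243 259.25 ] [179.987  -0.014 163.698] [  7.96  -24.968 111.566   0.017  93.409 -65.736] [ 0.064 -0.121 -0.14 ]
(450, 60, 260, 165) dp [-0.356 -0.137 -0.004] ang [ 0.    -0.    -0.007]
(523, 30, 260, 165) dp [-0.749 -0.178 -0.004] ang [ 0.    -0.    -0.007]
```

View pics/s1.png

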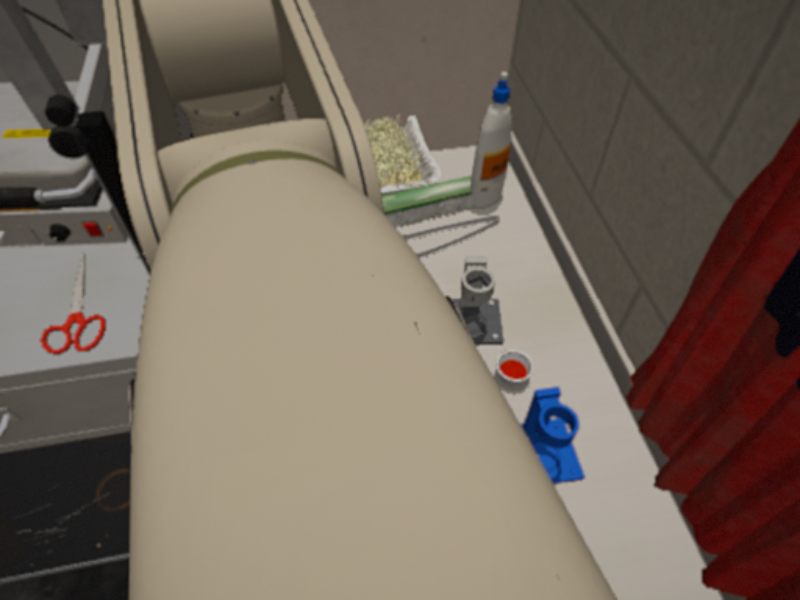

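The scene camera now shows the holder ring at (478,280) in the 800-wide picture. I'll crop it rectified to the rim and insert planes to get the ring centre and hole angle.

```bash
python3 - <<'E'
from h import *
out=[]
for n in('scene','top'):
    im=snapshot(n)
    for z in (135,121):
        g=np.linspace(-40,40,320); X=np.array([[506+a*-1,-189.5-b,z] for a in g for b in g])  # up=+x, right=-y
        m=proj(n,X).reshape(320,320,2).astype(np.float32)
        c=cv2.remap(im,m[...,0],m[...,1],cv2.INTER_CUBIC)
        if z==121: c=cv2.convertScaleAbs(c,alpha=1.7,beta=20)
        cv2.circle(c,(160,160),108 if z==135 else 84,(0,255,0),1); out.append(c[20:300,:])
cv2.imwrite('pics/c2.png',np.vstack([np.hstack(out[:2]),np.hstack(out[2:])]))
E
```

```text
(no output)
```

View pics/c2.png

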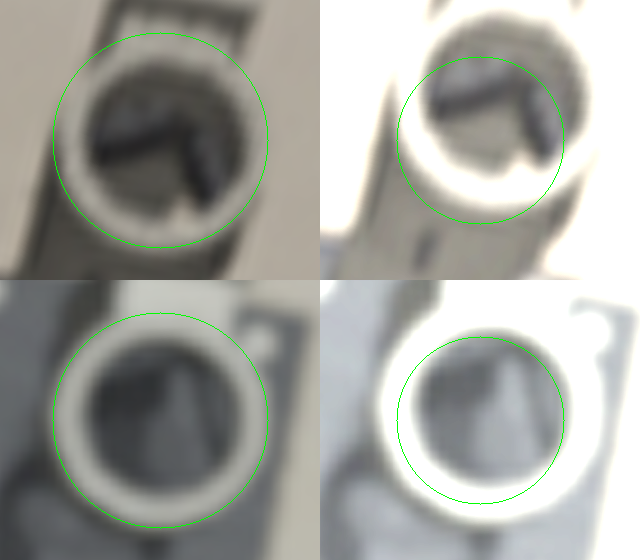

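Request:
step_arm(
  targets=[
    {"dp":[-0.36,-0.14,0],"angular":[0,0,-0.005],"fingers":0},
    {"dp":[-0.36,-0.14,0],"angular":[0,0,-0.005],"fingers":0},
    {"dp":[-0.75,-0.18,0],"angular":[0,0,-0.005],"fingers":0},
    {"dp":[-0.75,-0.18,0],"angular":[0,0,-0.005],"fingers":0},
    {"dp":[-0.75,-0.18,0],"angular":[0,0,-0.005],"fingers":0},
    {"dp":[-0.75,-0.18,0],"angular":[0,0,-0.005],"fingers":0},
    {"dp":[-0.75,-0.18,0],"angular":[0,0,-0.005],"fingers":0},
    {"dp":[-0.75,-0.18,0],"angular":[0,0,-0.005],"fingers":0},
  ],
)

```text
time: 4.0
tool_pos: [522.8, 28.3, 259.8]
tcp_rot: [180.0, 0.0, 164.5]
ft_force: [0.2, -0.7, -0.1]
finger_gap: 85.2
grip_force: 0.0
```

The ring centre (506, -189.5) fits both views. The hole looks to be at about +17 to +20° (mod 90), so the final tool yaw should be near 198°. Now I'll lower onto the head.

Request:
step_arm(
  targets=[
    {"dp":[0,0,0.2],"angular":[0,0,-0.006],"fingers":0},
    {"dp":[0,0,0.4],"angular":[0,0,-0.006],"fingers":0},
    {"dp":[0,0,0.5],"angular":[0,0,-0.006],"fingers":0},
    {"dp":[0,0,0.55],"angular":[0,0,-0.006],"fingers":0},
    {"dp":[0,0,0.59],"angular":[0,0,-0.006],"fingers":0},
    {"dp":[0,0,0.59],"angular":[0,0,-0.006],"fingers":0},
    {"dp":[0,0,0.59],"angular":[0,0,-0.006],"fingers":0.2},
    {"dp":[0,0,0.59],"angular":[0,0,-0.006],"fingers":0.3},
  ],
  newtons=25,
)

```text
time: 5.0
tool_pos: [523.7, 27.9, 142.1]
tcp_rot: [180.0, 0.1, 165.5]
ft_force: [-0.0, 0.2, -0.3]
finger_gap: 59.7
grip_force: 0.0
```

Request:
step_arm(
  targets=[
    {"dp":[0,0,0],"angular":[0,0,0],"fingers":0.4},
    {"dp":[0,0,0],"angular":[0,0,0],"fingers":0.5},
    {"dp":[0,0,0],"angular":[0,0,0],"fingers":0.7},
    {"dp":[0,0,0],"angular":[0,0,0],"fingers":1},
    {"dp":[0,0,0],"angular":[0,0,0],"fingers":1},
    {"dp":[0,0,0],"angular":[0,0,0],"fingers":1},
    {"dp":[0,0,0],"angular":[0,0,0],"fingers":1},
    {"dp":[0,0,0],"angular":[0,0,0],"fingers":1},
  ],
  newtons=25,
)

```text
time: 6.0
tool_pos: [523.7, 28.1, 141.9]
tcp_rot: [180.0, 0.1, 165.5]
ft_force: [0.6, 2.6, 4.4]
finger_gap: 43.4
grip_force: 26.3
```

Request:
step_arm(
  targets=[
    {"dp":[0,0,0],"angular":[0,0,0],"fingers":1},
    {"dp":[0,0,-0.03],"angular":[0,0,0],"fingers":1},
    {"dp":[0,0,-0.1],"angular":[0,0,0],"fingers":1},
    {"dp":[0,0,-0.25],"angular":[0,0,0],"fingers":1},
    {"dp":[0,0,-0.42],"angular":[0,0,0],"fingers":1},
    {"dp":[0,0,-0.6],"angular":[0,0,0],"fingers":1},
    {"dp":[0,0,-0.72],"angular":[0,0,0],"fingers":1},
    {"dp":[0,0,-0.78],"angular":[0,0,0],"fingers":1},
  ],
  newtons=60,
)

```text
time: 7.0
tool_pos: [523.1, 27.5, 297.8]
tcp_rot: [-180.0, 0.0, 165.5]
ft_force: [-0.1, 0.2, -3.8]
finger_gap: 43.4
grip_force: 63.7
```

```bash
python3 - <<'E'
from h import *
b=snapshot('top')
s=sense(); print(s['time'],s['tool_pos'],s['tcp_rot'],s['joint_pos'],s['ft_force'],s['grip_force'],s['finger_gap'])
cv2.imwrite('pics/t2.png',cv2.resize(b[130:230,180:360],(756,420),interpolation=cv2.INTER_CUBIC))
plan([(506,-189.5,297,165.5),(506,-189.5,297,182)])
E
```

```text
7.05 [523.416  27.56  298.891] [-179.986    0.069  165.521] [ -2.572  -5.464  91.36   -0.028  94.04  -78.096] [-0.499 -0.461 -1.765] 63.70453119277954 43.734466108436216
(506, -189.5, 297, 165.5) dp [-0.187 -1.073  0.01 ] ang [-0.  0.  0.]
(506, -189.5, 297, 182) dp [-0.187 -1.073  0.01 ] ang [-0.     0.    -0.092]
```

View pics/t2.png

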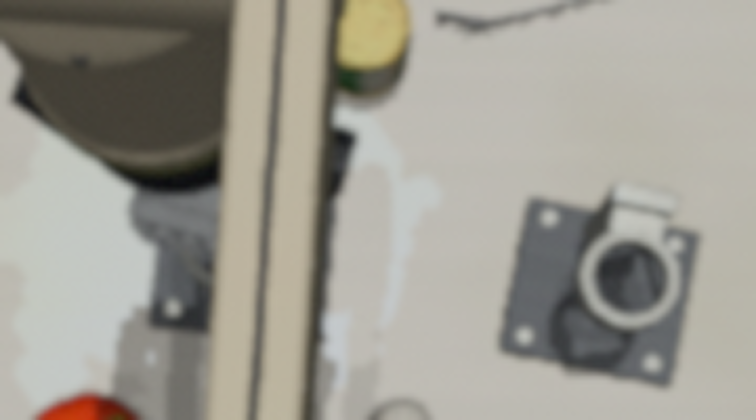

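Request:
step_arm(
  targets=[
    {"dp":[-0.02,-0.1,0],"angular":[0,0,-0.01],"fingers":1},
    {"dp":[-0.05,-0.28,0],"angular":[0,0,-0.03],"fingers":1},
    {"dp":[-0.09,-0.5,0],"angular":[0,0,-0.05],"fingers":1},
    {"dp":[-0.13,-0.72,0],"angular":[0,0,-0.07],"fingers":1},
    {"dp":[-0.16,-0.88,0],"angular":[0,0,-0.08],"fingers":1},
    {"dp":[-0.18,-0.97,0],"angular":[0,0,-0.09],"fingers":1},
    {"dp":[-0.19,-1.0,0],"angular":[0,0,-0.09],"fingers":1},
    {"dp":[-0.19,-1.0,0],"angular":[0,0,-0.09],"fingers":1},
  ],
)

```text
time: 8.05
tool_pos: [509.7, -175.0, 296.2]
tcp_rot: [179.9, -0.1, -178.3]
ft_force: [0.1, 1.1, -3.4]
finger_gap: 43.5
grip_force: 63.7
```

```bash
python3 - <<'E'
from h import *
a=snapshot('scene');b=snapshot('top')
s=sense(); print(s['time'],s['tool_pos'],s['tcp_rot'],s['joint_pos'],s['ft_force'],s['wrist_torque'])
for n,im in(('scene',a),('top',b)):
    print(n,proj(n,[[506,-189.5,135],s['tool_pos']]))
    for l in('mallet_handle_end','mallet_head'): print(l,pinpoint(n,l)[:1])
u=proj('scene',[[506,-189.5,200]])[0].astype(int); v=proj('top',[[506,-189.5,200]])[0].astype(int)
f=lambda im,u:cv2.resize(im[max(u[1]-50,0):u[1]+50,u[0]-50:u[0]+50],(400,400),interpolation=cv2.INTER_CUBIC)
print(u,v)
cv2.imwrite('pics/c3.png',np.hstack([f(a,u),f(b,v)]))
plan([(506,-189.5,297,182)])
E
```

```text
8.15 [ 509.965 -174.433  296.763] [ 179.964   -0.046 -178.246] [ -24.342   -3.007   89.242    0.012   93.822 -116.096] [ 0.495  0.353 -2.45 ] [0.039 0.035 0.   ]
scene [[305.201 178.246]
 [305.623 129.625]]
mallet_handle_end []
mallet_head []
top [[329.48  195.862]
 [336.142 180.075]]
mallet_handle_end [{'at': [326.2, 194.6], 'conf': 0.56}]
mallet_head [{'at': [339.0, 178.6], 'conf': 0.63}]
[307 160] [334 191]
(506, -189.5, 297, 182) dp [ 0.023 -0.074  0.002] ang [-0.     0.    -0.001]
```

View pics/c3.png

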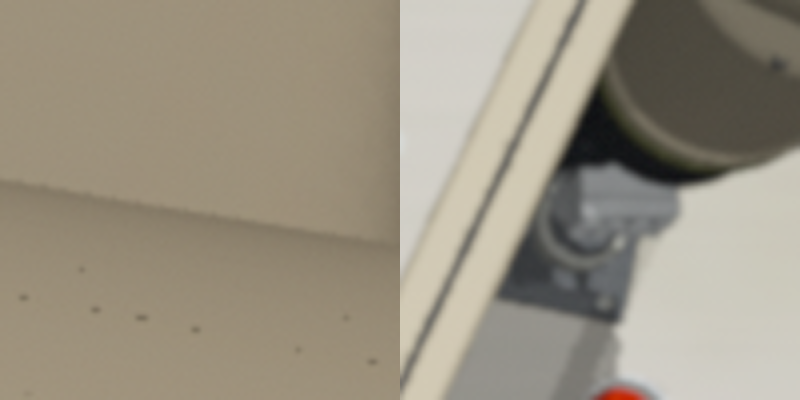

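The top crop shows the head near (625,200) and the handle tip over the ring at about (585,240). I'll centre over the ring and check the tip there.

Request:
step_arm(
  targets=[
    {"dp":[0.01,-0.04,0],"angular":[0,0,0],"fingers":1},
    {"dp":[0.02,-0.075,0],"angular":[0,0,0],"fingers":1},
    {"dp":[0.02,-0.075,0.03],"angular":[0,0,0],"fingers":1},
    {"dp":[0.02,-0.075,0.07],"angular":[0,0,0],"fingers":1},
    {"dp":[0.02,-0.075,0.1],"angular":[0,0,0],"fingers":1},
    {"dp":[0.02,-0.075,0.1],"angular":[0,0,0],"fingers":1},
    {"dp":[0.02,-0.075,0.1],"angular":[0,0,0],"fingers":1},
    {"dp":[0.02,-0.075,0.1],"angular":[0,0,0],"fingers":1},
  ],
)

```text
time: 9.35
tool_pos: [506.7, -190.4, 277.7]
tcp_rot: [-180.0, 0.0, -178.3]
ft_force: [-0.3, -0.4, -3.6]
finger_gap: 43.1
grip_force: 63.7
```

```bash
python3 - <<'E'
from h import *
b=snapshot('top'); s=sense(); p=s['tool_pos']; print(s['time'],p,s['tcp_rot'],s['ft_force'])
# grasp: TCP 142 with head underside 135 -> head centre tcp+17, top tcp+41, tip tcp-123
H=[p+[0,0,z] for z in(17,-123)]; print('expected head, tip',proj('top',H))
for l,z in(('mallet_head',p[2]+17),('mallet_handle_end',p[2]-123),('lock_holder_mouth',135)):
    for d in pinpoint('top',l)[:2]: print(l,round(d['conf'],2),d['at'],atz('top',d['at'],z))
u=(335,190); c=cv2.resize(b[u[1]-30:u[1]+30,u[0]-40:u[0]+40],(800,600),interpolation=cv2.INTER_CUBIC)
# overlay expected head top/bottom outline and handle tip/ring
Rt=Ro.from_euler('z',s['tcp_rot'][2]-180,degrees=True)
def dr(P,col):
    q=(proj('top',P)-[u[0]-40,u[1]-30]+.5)*10; cv2.polylines(c,[q.astype(np.int32)],True,col,1)
for z in(-7,41): dr([p+Rt.apply([a,b_,z]) for a,b_ in((-36,-22),(36,-22),(36,22),(-36,22))],(0,255,0))
t=np.linspace(0,6.28,40)
dr([[506+27*np.cos(a),-189.5+27*np.sin(a),135] for a in t],(0,0,255))
dr([p+[9*np.cos(a),9*np.sin(a),-123] for a in t],(255,0,0))
cv2.imwrite('pics/c4.png',c)
E
```

```text
9.4 [ 506.662 -190.423  277.685] [-179.981    0.032 -178.258] [-0.343 -0.329 -2.386]
expected head, tip [[344.506 182.212]
 [331.398 194.201]]
mallet_head 0.61 [343.7, 180.2] [ 510.47  -188.949  294.685]
mallet_handle_end 0.68 [333.4, 196.6] [ 501.346 -194.852  154.685]
lock_holder_mouth 0.87 [327.7, 194.8] [ 508.361 -185.456  135.   ]
lock_holder_mouth 0.3 [345.5, 180.8] [ 541.828 -226.233  135.   ]
```

View pics/c4.png

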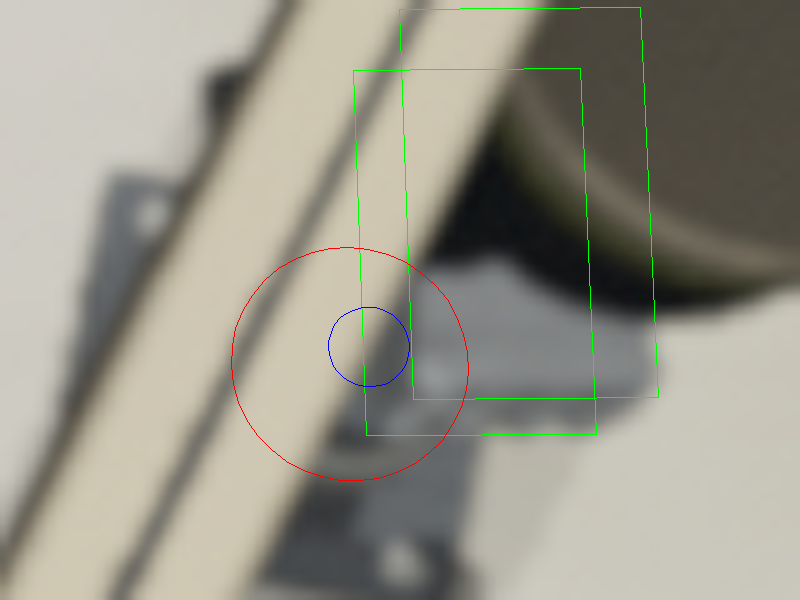

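The model outlines agree with the picture to about 1–2 mm, so I'll lower the handle through the ring to just above the insert.

Request:
step_arm(
  targets=[
    {"dp":[0.003,0.004,0.02],"angular":[0,0,0],"fingers":1},
    {"dp":[0.003,0.004,0.06],"angular":[0,0,0],"fingers":1},
    {"dp":[0.003,0.004,0.1],"angular":[0,0,0],"fingers":1},
    {"dp":[0.003,0.004,0.14],"angular":[0,0,0],"fingers":1},
    {"dp":[0.003,0.004,0.18],"angular":[0,0,0],"fingers":1},
    {"dp":[0.003,0.004,0.22],"angular":[0,0,0],"fingers":1},
    {"dp":[0.003,0.004,0.24],"angular":[0,0,0],"fingers":1},
    {"dp":[0.003,0.004,0.25],"angular":[0,0,0],"fingers":1},
  ],
)

```text
time: 10.55
tool_pos: [505.8, -189.6, 227.0]
tcp_rot: [180.0, -0.0, -178.3]
ft_force: [-0.5, 0.8, -3.0]
finger_gap: 43.4
grip_force: 63.7
```

```bash
python3 - <<'E'
from h import *
s=sense(); print(s['time'],s['tool_pos'],s['tcp_rot'],s['joint_pos'],s['ft_force'],s['wrist_torque'])
E
```

```text
10.55 [ 505.816 -189.561  227.042] [ 179.993   -0.011 -178.261] [ -25.984   -1.677   95.17     0.001   86.52  -117.723] [-0.522  0.798 -3.046] [-0.044 -0.002 -0.001]
```

Request:
step_arm(
  targets=[
    {"dp":[0,0,0.03],"angular":[0,0,0],"fingers":1},
    {"dp":[0,0,0.08],"angular":[0,0,0],"fingers":1},
    {"dp":[0,0,0.13],"angular":[0,0,0],"fingers":1},
    {"dp":[0,0,0.18],"angular":[0,0,0],"fingers":1},
    {"dp":[0,0,0.23],"angular":[0,0,0],"fingers":1},
    {"dp":[0,0,0.28],"angular":[0,0,0],"fingers":1},
    {"dp":[0,0,0.31],"angular":[0,0,0],"fingers":1},
    {"dp":[0,0,0.32],"angular":[0,0,0],"fingers":1},
  ],
)

```text
time: 11.55
tool_pos: [505.7, -189.5, 162.8]
tcp_rot: [180.0, -0.0, -178.3]
ft_force: [-0.6, -1.1, -2.4]
finger_gap: 43.3
grip_force: 63.7
```

Request:
step_arm(
  targets=[
    {"dp":[0,0,0.005],"angular":[0,0,0],"fingers":1},
    {"dp":[0,0,0.01],"angular":[0,0,0],"fingers":1},
    {"dp":[0,0,0.015],"angular":[0,0,0],"fingers":1},
    {"dp":[0,0,0.02],"angular":[0,0,0],"fingers":1},
    {"dp":[0,0,0.025],"angular":[0,0,0],"fingers":1},
    {"dp":[0,0,0.025],"angular":[0,0,0],"fingers":1},
    {"dp":[0,0,0.025],"angular":[0,0,0],"fingers":1},
    {"dp":[0,0,0.025],"angular":[0,0,0],"fingers":1},
  ],
)

```text
time: 12.55
tool_pos: [505.9, -189.6, 158.3]
tcp_rot: [-180.0, 0.0, -178.3]
ft_force: [0.3, -1.2, -2.5]
finger_gap: 43.3
grip_force: 63.7
```

Still free. I'll creep down to contact, expected near TCP 154.

Request:
step_arm(
  targets=[
    {"dp":[0,0,0.005],"angular":[0,0,0],"fingers":1},
    {"dp":[0,0,0.01],"angular":[0,0,0],"fingers":1},
    {"dp":[0,0,0.015],"angular":[0,0,0],"fingers":1},
    {"dp":[0,0,0.018],"angular":[0,0,0],"fingers":1},
    {"dp":[0,0,0.02],"angular":[0,0,0],"fingers":1},
    {"dp":[0,0,0.02],"angular":[0,0,0],"fingers":1},
    {"dp":[0,0,0.02],"angular":[0,0,0],"fingers":1},
    {"dp":[0,0,0.02],"angular":[0,0,0],"fingers":1},
  ],
)

```text
time: 13.55
tool_pos: [505.9, -189.6, 154.3]
tcp_rot: [-180.0, 0.0, -178.3]
ft_force: [0.8, -0.5, -3.2]
finger_gap: 43.4
grip_force: 63.7
```

Request:
step_arm(
  targets=[
    {"dp":[0,0,0.002],"angular":[0,0,0],"fingers":1},
    {"dp":[0,0,0.004],"angular":[0,0,0],"fingers":1},
    {"dp":[0,0,0.006],"angular":[0,0,0],"fingers":1},
    {"dp":[0,0,0.008],"angular":[0,0,0],"fingers":1},
    {"dp":[0,0,0.01],"angular":[0,0,0],"fingers":1},
    {"dp":[0,0,0.01],"angular":[0,0,0],"fingers":1},
    {"dp":[0,0,0.01],"angular":[0,0,0],"fingers":1},
    {"dp":[0,0,0.01],"angular":[0,0,0],"fingers":1},
  ],
)

```text
time: 14.55
tool_pos: [506.2, -189.7, 153.6]
tcp_rot: [-180.0, 0.1, -178.3]
ft_force: [-4.2, 2.6, 8.0]
finger_gap: 43.0
grip_force: 64.9
```

Landed at TCP 153.6 with about 11 N. Next I'll turn in +yaw under this light press.

Request:
step_arm(
  targets=[
    {"dp":[0,0,0],"angular":[0,0,-0.01],"fingers":1},
    {"dp":[0,0,0],"angular":[0,0,-0.02],"fingers":1},
    {"dp":[0,0,0],"angular":[0,0,-0.03],"fingers":1},
    {"dp":[0,0,0],"angular":[0,0,-0.04],"fingers":1},
    {"dp":[0,0,0],"angular":[0,0,-0.05],"fingers":1},
    {"dp":[0,0,0],"angular":[0,0,-0.06],"fingers":1},
    {"dp":[0,0,0],"angular":[0,0,-0.06],"fingers":1},
    {"dp":[0,0,0],"angular":[0,0,-0.06],"fingers":1},
  ],
)

```text
time: 15.55
tool_pos: [506.0, -189.6, 152.1]
tcp_rot: [180.0, 0.0, -167.5]
ft_force: [2.6, 0.5, -4.4]
finger_gap: 43.2
grip_force: 63.7
```

```bash
python3 - <<'E'
from h import *
s=sense(); print(s['time'],s['tool_pos'],s['tcp_rot'],s['joint_pos'],s['ft_force'],s['wrist_torque'])
E
```

```text
15.55 [ 506.007 -189.562  152.082] [ 179.998    0.015 -167.485] [ -25.981    1.194  100.257    0.011   78.539 -128.499] [ 2.619  0.478 -4.403] [ 0.074 -0.568  0.043]
```

It dropped: z is at the commanded 152.1 and the upward force is gone. I'll ease down while turning a little further towards the estimate.

Request:
step_arm(
  targets=[
    {"dp":[0,0,0],"angular":[0,0,-0.008],"fingers":1},
    {"dp":[0,0,0],"angular":[0,0,-0.016],"fingers":1},
    {"dp":[0,0,0.003],"angular":[0,0,-0.016],"fingers":1},
    {"dp":[0,0,0.006],"angular":[0,0,-0.016],"fingers":1},
    {"dp":[0,0,0.009],"angular":[0,0,-0.016],"fingers":1},
    {"dp":[0,0,0.01],"angular":[0,0,-0.016],"fingers":1},
    {"dp":[0,0,0.01],"angular":[0,0,-0.016],"fingers":1},
    {"dp":[0,0,0.01],"angular":[0,0,-0.016],"fingers":1},
  ],
)

```text
time: 16.55
tool_pos: [505.9, -189.7, 150.4]
tcp_rot: [-180.0, 0.0, -164.6]
ft_force: [2.1, -0.7, -2.9]
finger_gap: 43.4
grip_force: 63.7
```

```bash
python3 - <<'E'
from h import *
s=sense(); print(s['time'],s['tool_pos'],s['tcp_rot'],s['ft_force'],s['wrist_torque'])
E
```

```text
16.55 [ 505.928 -189.723  150.36 ] [-179.986    0.007 -164.586] [ 2.124 -0.677 -2.856] [-0.041 -0.497 -0.066]
```

Request:
step_arm(
  targets=[
    {"dp":[0,0,0.004],"angular":[0,0,0],"fingers":1},
    {"dp":[0,0,0.008],"angular":[0,0,0],"fingers":1},
    {"dp":[0,0,0.012],"angular":[0,0,0],"fingers":1},
    {"dp":[0,0,0.016],"angular":[0,0,0],"fingers":1},
    {"dp":[0,0,0.02],"angular":[0,0,0],"fingers":1},
    {"dp":[0,0,0.02],"angular":[0,0,0],"fingers":1},
    {"dp":[0,0,0.02],"angular":[0,0,0],"fingers":1},
    {"dp":[0,0,0.02],"angular":[0,0,0],"fingers":1},
  ],
)

```text
time: 17.55
tool_pos: [505.9, -189.6, 146.2]
tcp_rot: [180.0, 0.0, -164.6]
ft_force: [3.4, 0.4, -3.3]
finger_gap: 43.1
grip_force: 63.7
```

```bash
python3 - <<'E'
from h import *
s=sense(); print(s['time'],s['tool_pos'],s['tcp_rot'],s['ft_force'],s['wrist_torque'])
E
```

```text
17.55 [ 505.866 -189.585  146.209] [ 179.998    0.    -164.582] [ 3.44   0.4   -3.316] [ 0.098 -0.665 -0.058]
```

Request:
step_arm(
  targets=[
    {"dp":[0,0,0.003],"angular":[0,0,0],"fingers":1},
    {"dp":[0,0,0.006],"angular":[0,0,0],"fingers":1},
    {"dp":[0,0,0.009],"angular":[0,0,0],"fingers":1},
    {"dp":[0,0,0.012],"angular":[0,0,0],"fingers":1},
    {"dp":[0,0,0.015],"angular":[0,0,0],"fingers":1},
    {"dp":[0,0,0.018],"angular":[0,0,0],"fingers":1},
    {"dp":[0,0,0.018],"angular":[0,0,0],"fingers":1},
    {"dp":[0,0,0.018],"angular":[0,0,0],"fingers":1},
  ],
)

```text
time: 18.55
tool_pos: [505.9, -189.6, 142.7]
tcp_rot: [-180.0, 0.0, -164.6]
ft_force: [3.3, 0.7, -2.6]
finger_gap: 43.6
grip_force: 63.7
```

```bash
python3 - <<'E'
from h import *
s=sense(); print(s['time'],s['tool_pos'],s['tcp_rot'],s['ft_force'],s['wrist_torque'])
E
```

```text
18.55 [ 505.895 -189.6    142.657] [-179.999    0.005 -164.579] [ 3.319  0.72  -2.554] [ 0.152 -0.728 -0.005]
```

Request:
step_arm(
  targets=[
    {"dp":[0,0,0.002],"angular":[0,0,0],"fingers":1},
    {"dp":[0,0,0.004],"angular":[0,0,0],"fingers":1},
    {"dp":[0,0,0.006],"angular":[0,0,0],"fingers":1},
    {"dp":[0,0,0.008],"angular":[0,0,0],"fingers":1},
    {"dp":[0,0,0.009],"angular":[0,0,0],"fingers":1},
    {"dp":[0,0,0.009],"angular":[0,0,0],"fingers":1},
    {"dp":[0,0,0.009],"angular":[0,0,0],"fingers":1},
    {"dp":[0,0,0.009],"angular":[0,0,0],"fingers":1},
  ],
)

```text
time: 19.55
tool_pos: [506.0, -189.6, 142.0]
tcp_rot: [-180.0, 0.0, -164.6]
ft_force: [-2.2, 3.8, 8.6]
finger_gap: 43.7
grip_force: 64.8
```

```bash
python3 - <<'E'
from h import *
s=sense(); print(s['time'],s['tool_pos'],s['tcp_rot'],s['ft_force'],s['wrist_torque'])
E
```

```text
19.55 [ 505.99  -189.619  142.031] [-179.983    0.021 -164.577] [-2.177  3.799  8.633] [ 0.622  0.239 -0.035]
```

It is seated: the head rests on the rim at TCP 142.0, the same height as in the drying stand and 11.6 mm below the landing. I'll relieve the press and open gently.

Request:
step_arm(
  targets=[
    {"dp":[0,0,-0.004],"angular":[0,0,0],"fingers":1},
    {"dp":[0,0,-0.004],"angular":[0,0,0],"fingers":1},
    {"dp":[0,0,-0.004],"angular":[0,0,0],"fingers":0.45},
    {"dp":[0,0,-0.004],"angular":[0,0,0],"fingers":0.4},
    {"dp":[0,0,-0.004],"angular":[0,0,0],"fingers":0.3},
    {"dp":[0,0,-0.004],"angular":[0,0,0],"fingers":0.2},
    {"dp":[0,0,-0.004],"angular":[0,0,0],"fingers":0.1},
    {"dp":[0,0,-0.004],"angular":[0,0,0],"fingers":0},
  ],
  newtons=20,
)

```text
time: 20.55
tool_pos: [505.8, -189.6, 141.7]
tcp_rot: [-180.0, -0.0, -164.6]
ft_force: [0.8, 0.1, -0.1]
finger_gap: 85.7
grip_force: 0.0
```

Request:
step_arm(
  targets=[
    {"dp":[0,0,0],"angular":[0,0,0],"fingers":0},
    {"dp":[0,0,0],"angular":[0,0,0],"fingers":0},
    {"dp":[0,0,-0.03],"angular":[0,0,0],"fingers":0},
    {"dp":[0,0,-0.1],"angular":[0,0,0],"fingers":0},
    {"dp":[0,0,-0.25],"angular":[0,0,0],"fingers":0},
    {"dp":[0,0,-0.45],"angular":[0,0,0],"fingers":0},
    {"dp":[0,0,-0.65],"angular":[0,0,0],"fingers":0},
    {"dp":[0,0,-0.75],"angular":[0,0,0],"fingers":0},
  ],
)

```text
time: 21.55
tool_pos: [506.8, -190.1, 295.6]
tcp_rot: [-179.8, 0.2, -164.6]
ft_force: [-0.1, 0.5, 0.1]
finger_gap: 85.5
grip_force: 0.0
```

Request:
step_arm(
  targets=[
    {"dp":[0.1,0.06,0],"angular":[0,0,0],"fingers":0},
    {"dp":[0.25,0.16,0],"angular":[0,0,0],"fingers":0},
    {"dp":[0.4,0.26,0],"angular":[0,0,0],"fingers":0},
    {"dp":[0.52,0.34,0],"angular":[0,0,0],"fingers":0},
    {"dp":[0.57,0.37,0],"angular":[0,0,0],"fingers":0},
    {"dp":[0.57,0.37,0],"angular":[0,0,0],"fingers":0},
    {"dp":[0.57,0.37,0],"angular":[0,0,0],"fingers":0},
    {"dp":[0.57,0.37,0],"angular":[0,0,0],"fingers":0},
  ],
)

```text
time: 22.55
tool_pos: [376.8, -148.7, 291.5]
tcp_rot: [180.0, -0.0, -164.6]
ft_force: [0.1, 0.4, -0.2]
finger_gap: 85.5
grip_force: 0.0
```

```bash
python3 - <<'E'
from h import *
b=snapshot('top'); a=snapshot('scene'); s=sense(); print(s['time'],s['tool_pos'],s['ft_force'])
for d in masks_of('top','mallet_head')[:1]:
    r=cv2.minAreaRect(cv2.findNonZero(d['pixels'].astype(np.uint8))); W=np.array([atz('top',q,183) for q in cv2.boxPoints(r)]); print(d['conf'],W.mean(0),np.linalg.norm(W-np.roll(W,1,0),axis=1))
c=b[130:260,190:390].copy(); c=cv2.resize(c,(800,520),interpolation=cv2.INTER_CUBIC)
Rt=Ro.from_euler('z',15.4,degrees=True)
for z in(135,183):
    q=(proj('top',[np.array([506,-189.6,z])+Rt.apply([x,y,0]) for x,y in((-36,-22),(36,-22),(36,22),(-36,22))])-[190,130]+.5)*4
    cv2.polylines(c,[q.astype(np.int32)],True,(0,255,0),1)
cv2.imwrite('pics/c5.png',c)
E
```

```text
22.65 [ 376.61  -148.642  291.465] [-0.135 -0.214  0.178]
```

View pics/c5.png

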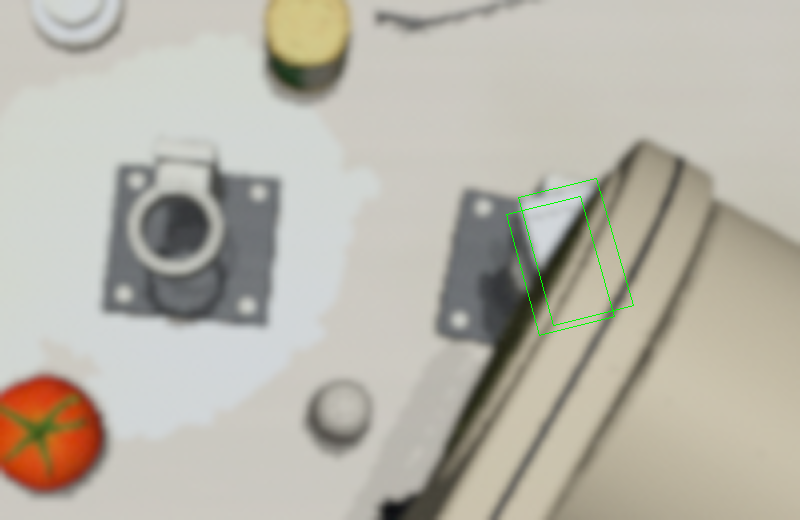

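The visible head corner at (520,200)–(597,180) matches the seated outline. The drying stand is empty, the bystanders in view are undisturbed and the arm is clear, so I'm handing in.

```bash
python3 -c "
from bench import *
print(hand_in())"
```

```text
the job is handed in; nothing more can be done
None
```

The mallet is locked in its holder, with its neck in the square hole and its head on the ring; I let go, moved the arm clear and handed the job in at about 23 s of the 58 s allowed (`hand_in` returned no verdict).

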